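# Open the rack loader and hold its spring pusher at the mark

## Robot

A 7-joint arm with a two-finger parallel gripper is mounted at the origin on the work surface. World frame = base frame: x ahead of the robot, y to its left, z up, the work surface at z = 0. Lengths are in m, angles in rad, forces in N, time in s.
With the tool pointing down it reaches from about 0.35 to 0.9 m from the base axis. Payload 8.1 kg.
Tool frame: the origin (TCP) lies on the centre line of the jaws, within the pads' length; the fingertips stand 11 mm ahead of it and the grasp point (between the pads) lies 8 mm behind it (manip.nose_length is the z of the fingertips in the tool frame, in m); z points along the fingers, x is the direction in which the jaws open and shut, and the axes are right-handed (so a half turn about z gives the same grasp; the last joint's range is limited). The gripper opens to 85 mm and grips with 20 to 120 N. Pads are 22 mm wide; open, the fingers measure 114 mm over their backs; the gripper's body (76 mm by 85 mm) begins 54 mm behind the grasp point. The pads swing forward as they close: fully open they stand 13 mm farther back than shut.
Start: joints at [1.006, 0.434, 0.025, 1.573, -0.012, 1.134, -0.075], TCP at [0.278, -0.56, 0.242] pointing down, gripper open.
Joint ranges: [-2.62, 2.62], [-0.44, 2.09], [-1.27, 1.32], [0.08, 2.57], [-1.32, 4.46], [0.12, 2], [-2.74, 2.74]. Speed limits (rad/s): [2.22, 2.22, 3.01, 3.01, 3.14, 3.14, 3.14].

## Interface

Orientations are given as a unit quaternion [w, x, y, z].
In Python, from bench import manip gives the robot as it stands. The module is installed in compiled form; this text tells all that it offers.
- The arm moves only by the tool play_rows, never from a script. Its argument "moves" is a list of rows, each a list of 7 numbers: the shift along the tool's x, y, z in units of 40 mm (1.0 is 40 mm), then the turn, a rotation vector about the tool's x, y, z in rad, then the finger opening in mm, from 0 to 85.4. A call has 1 to 8 rows; each row is the pose to reach, as a shift and turn from the pose measured when the call began, along the tool's axes at that moment; what a row does not reach only later rows make up. A row lasts 1/10 s, in which the tool goes at most 50 mm and 8.59 degrees, less where a joint would pass 70% of its speed; a pose out of reach is approached as far as the arm can. A call with a gripper value outside its range is refused whole. The fingers move at their own pace and stop on an object; "force" is the grip in N (left out, the last holds). Time passes only in rows, so rows that repeat a pose let the fingers close. It gives the time, the measured TCP pose, the force and the opening at its end, in the units of the state.
- manip.observe(): the state, without advancing time (a new reading comes with each control period).
- manip.grab_frame(name): name is "scene" or "top" or "wrist"; returns the picture (384x512x3 uint8, red, green, blue); there is no depth.
- manip.camera_model(name): a dict with "vfov" (degrees; the focal length in pixels is half the picture's height over the tangent of half this angle, whatever the lens; pixels are square), "cx", "cy" (the principal point, pixels), "k1" (the pictures are not rectified: a ray, as slopes to the right and down, at radius r is drawn at 1 + k1 r^2 times it, then the intrinsics apply), "pose" (4x4, takes a point from camera to world coordinates). Camera axes: x right, y up, looking along -z (the intrinsics and any distortion apply to the point x, -y, -z); pixel columns grow to the right and rows downward; lengths in m; the calibration is good to about 2 mm. A picture is of the moment at which its call begins: read the wrist's pose just before it. camera_model takes no time and is no camera call; for the wrist camera it gives the pose at the moment of the call.
- manip.finish_job(): hands the job in, once; it reports no verdict.
Trained networks look in the newest picture that a camera, given by its name, has taken for a name from the list of things; names that differ only in an ending like _2 or _b are one class to them, and where a whole thing is asked for, a point or a joint stands for the part that bears it (a point fixed in the world has none). Each returns a list of dicts, best first, with "p" (0 to 1); they miss things now and then, are a little off and sometimes report something else, mostly with a low value. They report only what shows in the picture. A call takes as long as a camera call. They do not tell look-alikes from the thing itself.
- manip.spot_in(camera, label): "box" ([centre column, centre row, width, height] as shares, 0 to 1, of the picture: columns of its width, rows of its height, round what is visible of it).
- manip.cut_out(camera, label): "pixels" (384x512 bool, what is visible of it) and "box" ([centre column, centre row, width, height] as shares, 0 to 1, of the picture: columns of its width, rows of its height, round what is visible of it).
The state is a dict: "t": time; "q": joint angles; "qvel": joint speeds; "effort": joint torques, N m; "eef_pos": TCP position; "orientation": TCP orientation; "ft_force": force on the tool from outside, world axes, zero at the start; "torque": the same for the moment, N m; "width": opening from 0.0 (shut) to 1.0 (fully open).
Only numpy, scipy, OpenCV 4.12 (cv2) and the standard library are available. Lean on these libraries where they do the work, as an engineer would, in place of code of your own. Each camera call takes 0.05 s, during which the arm holds its last target.

## Task

The rack loader has jammed: slip the flat blade into the notch at the front of its grey cover, lever the cover up and swing it right over so it stays fully open, then lay the blade back on the blue mat and let go of it. Next take the red knob in the well and pull the spring-loaded pusher towards the loader's front until its yellow pointer lines up with the green mark. Finish while still holding the knob there with the gripper (the spring pulls it back if you let go), and do not shove or tip the tube rack or the two bottles.

Things in the scene. Friction and masses are not known exactly. Their poses are not given: they have to be found in the camera images.
- loader: White fixed machine, 290 (x) x 250 (y) x 91 mm high. Origin on the bench under the centre of its well; +x from its front (robot side) to its rear. Front face x = -92 mm, rear +195 mm. Well under the cover: x -80 to +80, y -95 to +95 mm, floor 30 mm above the bench; its front and rear walls end at 85 mm, as does the rear housing; the cheeks beside the cover at 91 mm.
- notch (a point): Middle of the notch's mouth in the loader's front face, 79 mm above the bench. The notch is 60 mm wide and 12 mm high, from 73 mm above the bench to the cover's underside at 85 mm, straight through the 12 mm front wall into the well; free for 90 mm behind the mouth.
- cover (a joint): Angle of the grey cover's hinge: 0 closed (flat), grows as the front edge rises, 1.57 upright, 2.6 fully open, leaning back over the rear housing. No latch; 0.12 kg; it falls shut when left below about 1.7 and falls fully open by itself beyond that. About 0.7 N at the front edge lifts it.
- cover_lip (a point): Middle of the cover's front edge at its underside, right above the notch, 178 mm from the hinge; moves with the cover. Grey cover 178 (from hinge to edge) x 186 x 6 mm, flush with the cheeks.
- cover_hinge (a point): Middle of the cover's hinge line, at the rear of the well, 85 mm above the bench, 86 mm behind the loader's origin. The hinge runs along the loader's y. The point's axes turn with the cover.
- pusher (a joint): Travel of the spring-return pusher in m: 0 home (rear of the well), grows as it is pulled towards the loader's front (loader -x); stop at 0.075. The spring pulls back with about 4 N at 0 and 8 N at 0.060.
- knob (a point): Centre of the red square knob of the pusher, 22 x 22 x 22 mm, its faces along the loader's axes, on a 20 mm stem; top 76 mm above the bench, so 9 mm under the closed cover. The point is 65 mm above the bench. At home it lies at x = +40 mm, y = 0 of the loader.
- pointer (a point): Outer end of the yellow pointer bar of the pusher, 3 mm wide, low on the +y side of the knob: same x as the knob, 51 mm to its +y side, about 34 mm above the bench. Moves with the knob.
- mark: Green mark, a plate 10 (x) x 26 (y) x 3 mm fixed on the well floor on the pointer's +y side; origin at the centre of its underside, axes as the loader's. Its place along x differs each time, 30 to 60 mm in front of the home pointer. The pointer lines up when its x is the mark's.
- mat: Blue mat fixed on the bench, 260 (x) x 150 (y) x 3 mm; origin at the centre of its underside, top 3 mm above the bench. On the robot's left or right.
- blade: Loose opening tool, 0.07 kg: black handle 100 (x) x 18 (y) x 16 mm high with a straight steel blade 16 mm wide and 3 mm thick, reaching from the handle's end (x = +50 mm) to x = +140 mm. Origin at the centre of the handle's underside; +x towards the blade's tip; blade's centre plane 8 mm above the underside. Starts lying flat on the mat, blade pointing away from the robot.
- blade_tip (a point): Tip of the steel blade, mid-width and mid-thickness, 140 mm ahead of the handle's centre.
- tube_rack: Loose white rack with seven capped tubes, 190 (x) x 50 (y) mm, 107 mm high with caps, 0.35 kg; origin at the centre of its underside. Bystander, on the side where the mat is not.
- bottle_a: Loose white bottle with black cap, 72 mm diameter, 170 mm high, origin at its underside. Bystander.
- bottle_b: Loose white bottle with green cap, 72 mm diameter, 170 mm high, origin at its underside. Bystander.
There are look-alikes about, which are no part of the job. Of the things that look like the blade, the smaller one is meant.

How it is judged:
By the outcome, as a careful person would: the job done as asked, in the order asked, and still so for the second after the job is handed in, while the arm keeps its last pose, push and grip.
It also fails if it takes over 72 s, if anything falls off the work surface, if the arm or the gripper's body presses on something with over 40 N, if the wrist force passes 120 N, or if a joint passes its speed limit or range.

## Working session

There is one attempt and no reset: what is moved stays moved. The work goes in short steps, Python scripts to look and compute and a tool call to move; the robot and the scene stay as the last step left them, time stands still between calls to the robot, and variables do not carry over. Pictures are saved under pics/ and viewed, and the job is handed in when it is done.

Besides the shell and the picture viewer there is one more tool, called after "Emit:" by a JSON object that holds its "fn" and its "kwargs". play_rows: Moves the arm, as the interface text tells. Its arguments: {"type":"object","properties":{"moves":{"type":"array"},"force":{"type":"number"}},"required":["moves"]}

```bash
mkdir -p pics; ls; python3 - <<'E'
from bench import manip
import cv2
s=manip.observe()
for k,v in s.items(): print(k,v)
print(manip.nose_length)
for n in ("scene","top","wrist"):
    c=manip.camera_model(n); print(n,c)
    im=manip.grab_frame(n); cv2.imwrite(f"pics/{n}0.png",im[:,:,::-1])
E
```

```text
pics
t 0.0
q [ 1.00640755  0.43522561  0.02496049  1.5740991  -0.01164335  1.13399302
 -0.07508013]
qvel [ 0.00060091  0.00049466 -0.00077564 -0.00124263 -0.00110251 -0.00085292
 -0.00053585]
effort [-4.00624767e-04 -6.70474863e+01  1.02459613e+00 -3.16206515e+01
  1.54204544e-02  1.27490581e-02  5.67014433e-05]
eef_pos [ 0.27822035 -0.55911286  0.24152339]
orientation [-3.73070764e-04  8.50146546e-01 -5.26545560e-01 -6.96440846e-04]
ft_force [ 0.3282002   0.03529214 -0.62256351]
torque [ 0.06088342 -0.04383173  0.00595035]
width 1.0025368259788046
0.011
scene {'vfov': 50.95150406235023, 'cx': 256.25174290580577, 'cy': 186.26999630821294, 'k1': -0.012246268880255352, 'pose': array([[-0.16693176, -0.53768457,  0.82645574,  1.34227645],
       [ 0.98594658, -0.09661579,  0.13628918,  0.1603372 ],
       [ 0.00656808,  0.8375922 ,  0.5462565 ,  0.68138085],
       [ 0.        ,  0.        ,  0.        ,  1.        ]])}
top {'vfov': 42.55294935733911, 'cx': 249.85649010972003, 'cy': 191.55982438232098, 'k1': -0.006402493691236766, 'pose': array([[-4.65710465e-03,  9.81272448e-01, -1.92568673e-01,
         2.09362438e-01],
       [-9.99988438e-01, -4.33924054e-03,  2.07237037e-03,
        -7.40100722e-03],
       [ 1.19795816e-03,  1.92576098e-01,  9.81281311e-01,
         1.31666626e+00],
       [ 0.00000000e+00,  0.00000000e+00,  0.00000000e+00,
         1.00000000e+00]])}
wrist {'vfov': 63.17927275741486, 'cx': 253.9449356814061, 'cy': 193.34822078559742, 'k1': -0.08703989147702813, 'pose': array([[ 0.44499762,  0.84592053,  0.29393123,  0.35470102],
       [-0.89552758,  0.42134528,  0.14317301, -0.52097897],
       [-0.00273355, -0.32693517,  0.94504282,  0.3728449 ],
       [ 0.        ,  0.        ,  0.        ,  1.        ]])}
```

View pics/scene0.png

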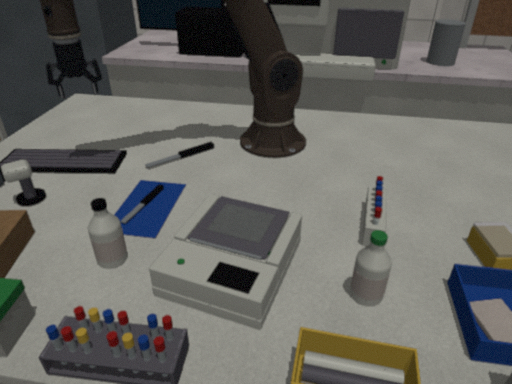

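View pics/top0.png

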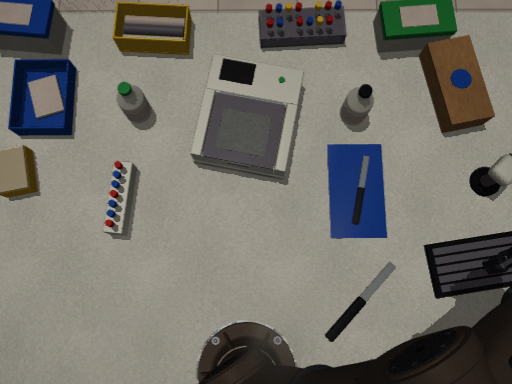

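View pics/wrist0.png

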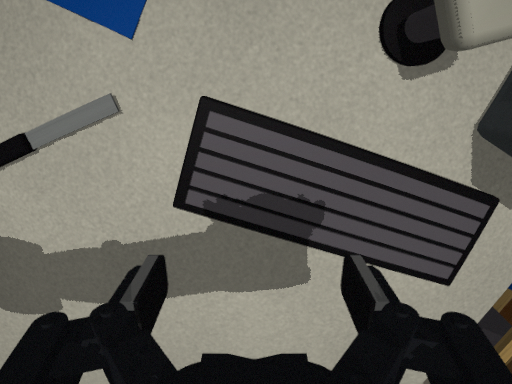

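The top view shows the loader at about (248,120), the mat at (357,190) with the small blade on it (black handle at (357,208), tip at (365,157)), the large look-alike at (360,300) off the mat, bottles at (130,100) and (357,105), and the rack at (118,200).

```bash
cat > h.py <<'E'
import numpy as np, cv2
from bench import manip
from scipy.spatial.transform import Rotation as R
def und(c,u,v):
    f=192/np.tan(np.radians(c["vfov"])/2)
    x=(np.asarray(u,float)-c["cx"])/f; y=(np.asarray(v,float)-c["cy"])/f
    x0,y0=x.copy(),y.copy()
    for _ in range(20):
        s=1+c["k1"]*(x0**2+y0**2); x0=x/s;y0=y/s
    return x0,y0
def unproj(c,u,v,z):
    x,y=und(c,u,v); P=c["pose"]
    d=np.stack([x,-y,-np.ones_like(x)],-1)@P[:3,:3].T
    t=(z-P[2,3])/d[...,2]
    return P[:3,3]+d*t[...,None]
def proj(c,p):
    P=c["pose"]; q=(np.atleast_2d(p)-P[:3,3])@P[:3,:3]
    f=192/np.tan(np.radians(c["vfov"])/2)
    x=q[:,0]/-q[:,2]; y=-q[:,1]/-q[:,2]; s=1+c["k1"]*(x*x+y*y)
    return np.stack([c["cx"]+f*x*s,c["cy"]+f*y*s],-1)
def save(n,im,sc=1,crop=None):
    if crop: im=im[crop[1]:crop[3],crop[0]:crop[2]]
    cv2.imwrite(f"pics/{n}.png",cv2.resize(im[:,:,::-1],None,fx=sc,fy=sc,interpolation=cv2.INTER_CUBIC))
def toolR():
    q=manip.observe()["orientation"]; return R.from_quat([q[1],q[2],q[3],q[0]])
E
python3 - <<'E'
from h import *
im=manip.grab_frame("top"); c=manip.camera_model("top")
out={}
for l in ("loader","cover","mat","blade","bottle_a","tube_rack","knob"):
    r=manip.cut_out("top",l)
    for d in r[:4]:
        p=d["pixels"]; v,u=np.nonzero(p)
        if len(u)<3: continue
        rect=cv2.minAreaRect(np.stack([u,v],1).astype(np.float32))
        print(l,round(d["p"],2),len(u),[np.round(x,1) for x in rect])
        out[l+str(len([k for k in out if k.startswith(l)]))]=p
np.savez("m.npz",**out)
save("topA",im,4,(180,40,320,190)); save("topB",im,4,(320,130,400,250))
print(manip.observe()["t"])
E
```

```text
loader 0.68 10564 [array([245.8, 116. ]), array([ 96.9, 111.9]), np.float64(10.7)]
cover 0.75 4795 [array([243.3, 129.5]), array([72.3, 67.8]), np.float64(10.9)]
mat 0.92 4697 [array([356.2, 190.5]), array([95.1, 56. ]), np.float64(87.7)]
blade 0.89 464 [array([360.2, 189.5]), array([ 7.6, 68.4]), np.float64(9.5)]
blade 0.77 990 [array([360.2, 301.6]), array([11.4, 98.9]), np.float64(41.6)]
blade 0.17 4747 [array([243.6, 129.5]), array([72.7, 67.4]), np.float64(10.3)]
bottle_a 0.81 1002 [array([132. , 101.5]), array([45.2, 27.7]), np.float64(54.5)]
tube_rack 0.92 1767 [array([119.6, 198. ]), array([24.8, 74.1]), np.float64(8.8)]
tube_rack 0.73 436 [array([360.2, 189.7]), array([ 7.2, 68.1]), np.float64(9.5)]
knob 0.43 4682 [array([243.3, 129.5]), array([71.8, 66.8]), np.float64(10.9)]
0.55
```

```bash
python3 - <<'E'
from h import *
from scipy.optimize import least_squares
c=manip.camera_model("top"); m=np.load("m.npz")
def rect_fit(mask,z):
    v,u=np.nonzero(mask); P=unproj(c,u,v,z)[:,:2]
    r=cv2.minAreaRect((P*1000).astype(np.float32)); cen=P.mean(0)
    return np.round(r[0],1),np.round(r[1],1),round(r[2],2),np.round(cen*1000,1)
print("cover",rect_fit(m["cover0"],.091))
print("mat",rect_fit(m["mat0"],.003))
print("blade",rect_fit(m["blade0"],.013))
print("big",rect_fit(m["blade1"],.013))
v,u=np.nonzero(m["blade0"]);P=unproj(c,u,v,.012)[:,:2]
d=np.linalg.svd(P-P.mean(0),full_matrices=False)[2][0]; d*=np.sign(d[0]); s=(P-P.mean(0))@d
print("axis deg",np.degrees(np.arctan2(d[1],d[0])),s.min(),s.max(),P.mean(0)+d*s.min(),P.mean(0)+d*s.max())
E
```

```text
cover (array([615.5,   6.9]), array([189.2, 183.3]), 78.58, array([614.4,   5.7]))
mat (array([ 471.2, -298. ]), array([150.5, 258.4]), 89.99, array([ 468.8, -296.9]))
blade (array([ 470.7, -308.2]), array([ 20.1, 189.9]), 78.14, array([ 465.1, -306.8]))
big (array([ 175.6, -295.1]), array([ 28.4, 257.3]), 46.18, array([ 170.9, -289.4]))
axis deg -11.820102354359184 -0.08921422796933932 0.1007968858318496 [ 0.37793036 -0.28876486] [ 0.5639124  -0.32768664]
```

View pics/topA.png

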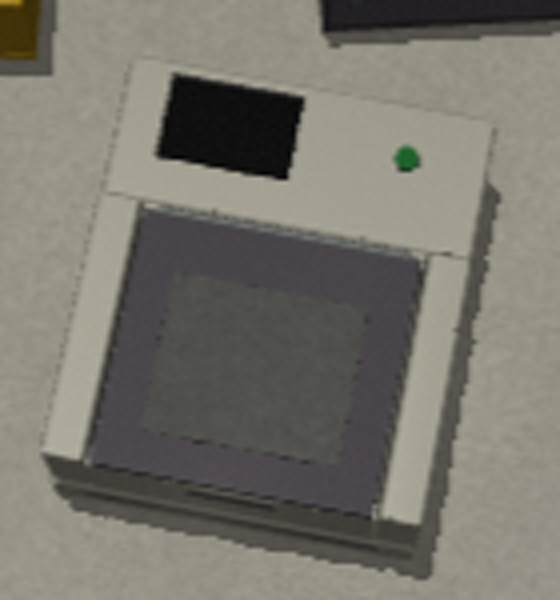

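View pics/topB.png

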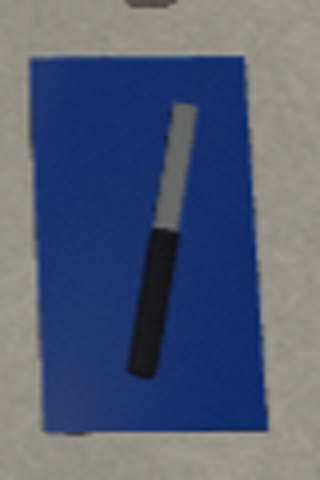

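```bash
python3 - <<'E'
from h import *
im=cv2.imread("pics/scene0.png")[:,:,::-1]
save("sceneA",im,4,(140,185,310,325))
im=cv2.imread("pics/top0.png")[:,:,::-1]
c=manip.camera_model("top")
from scipy.optimize import least_squares
obs=np.array([[130,60],[495,128],[42,455],[420,524],[140,206],[427,258]])/4.+[180,40]-0.375
mod=np.array([[195,125,85],[195,-125,85],[-92,125,91],[-92,-125,91],[86,93,88],[86,-93,88]])/1000.
def w(p,m): 
    a=p[2]; Rz=np.array([[np.cos(a),-np.sin(a),0],[np.sin(a),np.cos(a),0],[0,0,1]]); return m@Rz.T+[p[0],p[1],0]
f=lambda p:(proj(c,w(p,mod))-obs).ravel()
r=least_squares(f,[.618,.006,-.2]); print(r.x,np.degrees(r.x[2])); print(r.fun.reshape(-1,2).round(1))
np.save("ld.npy",r.x)
cb=np.array([[86,93,91],[86,-93,91],[-92,-93,91],[-92,93,91]])/1000
box=np.array([[195,125,0],[195,-125,0],[-92,-125,0],[-92,125,0]])/1000
for n in("top","scene"):
    c=manip.camera_model(n); im=cv2.imread(f"pics/{n}0.png"); im=cv2.resize(im,None,fx=3,fy=3,interpolation=cv2.INTER_CUBIC)
    for b in (cb,mod[[0,1,3,2]],box):
        q=proj(c,w(r.x,b)); cv2.polylines(im,[((q+.5)*3*8).astype(np.int32)],True,(0,0,255),1,shift=3)
    im=im[100:600,500:980] if n=="top" else im[540:990,420:960]
    cv2.imwrite(f"pics/ov_{n}.png",im)
m=np.load("m.npz");c=manip.camera_model("top")
E
```

```text
[ 0.61597896  0.00453621 -0.19516274] -11.182001299367718
[[ 0.2 -1.4]
 [ 0.4 -2. ]
 [-0.7  0.3]
 [ 0.5  1. ]
 [ 1.1  1.2]
 [-1.4  0.8]]
```

View pics/ov_top.png

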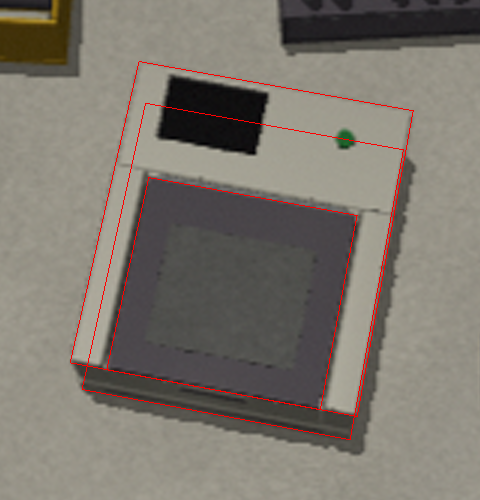

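View pics/ov_scene.png

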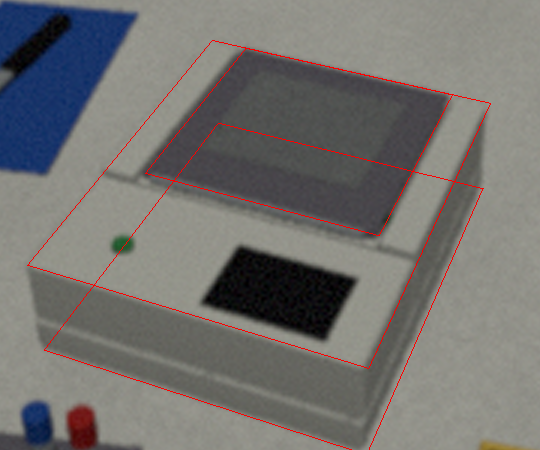

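```bash
cat >> h.py <<'E'
def goal(pos,yaw_blade_deg,pitch_deg=0):
    """print move numbers for TCP pos, tool down, tool -y pointing at yaw; pitch>0 raises the forward (-y) side"""
    s=manip.observe(); R0=toolR(); p=s["eef_pos"]
    a=np.radians(yaw_blade_deg)
    f=np.array([np.cos(a),np.sin(a),0]); ty=-f; tz=np.array([0,0,-1.]); tx=np.cross(ty,tz)
    Rt=R.from_matrix(np.stack([tx,ty,tz],1))
    left=np.cross([0,0,1.],f)
    Rt=R.from_rotvec(-np.radians(pitch_deg)*left)*Rt
    sh=R0.inv().apply(np.asarray(pos)-p)/0.04
    rv=(R0.inv()*Rt).as_rotvec()
    print("t",round(s["t"],2),"pos",p.round(4),"f",s["ft_force"].round(2),"w",round(s["width"]*85.4,1),"| move",sh.round(3),rv.round(4))
LD=np.load("ld.npy")
def L(x,y,z):
    a=LD[2]; return np.array([LD[0]+x*np.cos(a)-y*np.sin(a),LD[1]+x*np.sin(a)+y*np.cos(a),z])
E
python3 - <<'E'
from h import *
goal([.427,-.299,.12],-11.8)
E
```

```text
t 0.55 pos [ 0.2785 -0.5595  0.2423] f [ 0.12  0.48 -0.58] w 85.5 | move [-4.177 -6.226  3.058] [-0.      0.      0.6677]
```

Emit:
{"fn": "play_rows", "kwargs": {"moves": [[-2.1,-3.1,1.5,0,0,0.33,60],[-4.18,-6.23,3.06,0,0,0.668,60],[-4.18,-6.23,3.06,0,0,0.668,60],[-4.18,-6.23,3.06,0,0,0.668,60],[-4.18,-6.23,3.06,0,0,0.668,60],[-4.18,-6.23,3.06,0,0,0.668,60],[-4.18,-6.23,3.06,0,0,0.668,60],[-4.18,-6.23,3.06,0,0,0.668,60]]}}

```text
t: 1.35
eef_pos: [0.4288, -0.2943, 0.1187]
orientation: [0.0, -0.633, 0.774, 0.001]
ft_force: [-0.6, -0.4, 0.5]
width: 0.705
```

```bash
python3 - <<'E'
from h import *
c=manip.camera_model("wrist");im=manip.grab_frame("wrist"); save("w1",im)
for d in manip.cut_out("wrist","blade")[:3]:
    v,u=np.nonzero(d["pixels"]); P=unproj(c,u,v,.013)[:,:2]
    dd=np.linalg.svd(P-P.mean(0),full_matrices=False)[2][0]; dd*=np.sign(dd[0]); s=(P-P.mean(0))@dd
    print(d["p"],len(u),np.degrees(np.arctan2(dd[1],dd[0])),P.mean(0)+dd*s.min(),P.mean(0)+dd*s.max())
goal([.427,-.299,.045],-11.8)
E
```

```text
0.9 5377 -11.89289275407005 [ 0.37590257 -0.28911141] [ 0.56295219 -0.32850472]
t 1.45 pos [ 0.4272 -0.2987  0.1199] f [-1.41 -0.63  0.68] w 59.7 | move [0.007 0.004 1.873] [ 0.0002 -0.0003  0.001 ]
```

View pics/w1.png

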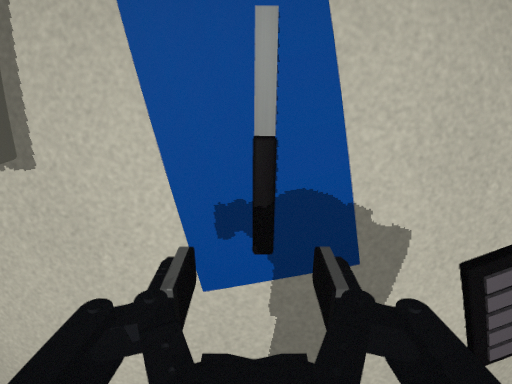

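The blade lies between the fingers (column 265, handle rows 137–253), its measured pose agreeing with the top view to 2 mm. Going down and gripping.

Emit:
{"fn": "play_rows", "kwargs": {"moves": [[0.01,0.01,1.2,0,0,0,50],[0.01,0.02,2.3,0,0,0,45],[0.01,0.02,2.61,0,0,0,45],[0.01,0.02,2.61,0,0,0,45],[0.01,0.02,2.61,0,0,0,10],[0.01,0.02,2.61,0,0,0,10],[0.01,0.02,2.61,0,0,0,10],[0.01,0.02,2.61,0,0,0,10]], "force": 90}}

```text
t: 2.25
eef_pos: [0.4274, -0.3001, 0.0178]
orientation: [0.0, -0.631, 0.776, -0.002]
ft_force: [-0.8, -1.0, 6.4]
width: 0.182
```

```bash
python3 - <<'E'
from h import *
goal([.427,-.299,.15],-11.8)
E
```

```text
t 2.25 pos [ 0.4274 -0.3001  0.0178] f [-0.75 -1.02  6.37] w 15.5 | move [-0.02   0.005 -3.305] [-0.0032 -0.0016  0.0004]
```

Emit:
{"fn": "play_rows", "kwargs": {"moves": [[0,0,-0.5,0,0,0,10],[0,0,-1.5,0,0,0,10],[0,0,-2.5,0,0,0,10],[0,0,-3.3,0,0,0,10],[0,0,-3.3,0,0,0,10],[0,0,-3.3,0,0,0,10]]}}

```text
t: 2.85
eef_pos: [0.4277, -0.3002, 0.1517]
orientation: [0.001, -0.631, 0.776, -0.003]
ft_force: [0.0, -0.4, -1.7]
width: 0.182
```

```bash
python3 - <<'E'
from h import *
c=manip.camera_model("wrist");im=manip.grab_frame("wrist"); save("w2",im)
im=manip.grab_frame("scene"); save("s2",im,3,(60,110,260,260))
pc=L(-.115-.14,0,.15)
print(pc); goal(pc,-11.18)
E
```

```text
[0.36581985 0.05398739 0.15      ]
t 2.95 pos [ 0.4266 -0.2995  0.1497] f [-0.19 -0.31 -0.51] w 15.5 | move [-8.342  3.291 -0.029] [-0.0028 -0.0015 -0.0103]
```

View pics/w2.png

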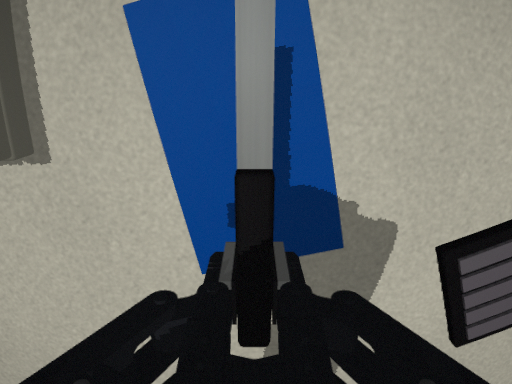

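View pics/s2.png

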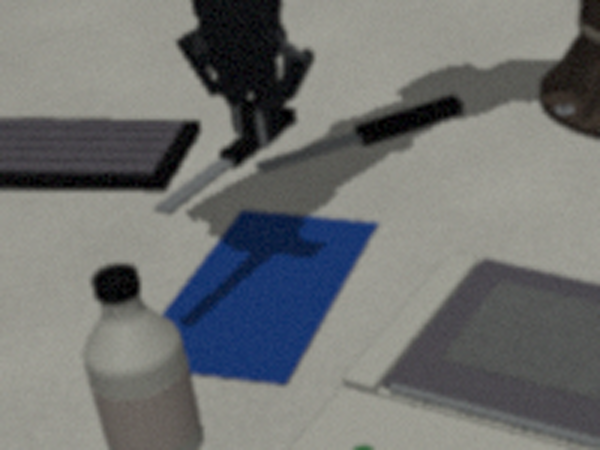

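Blade held straight and level (wrist: handle column 254, blade running up out of the picture). Moving to in front of the notch.

Emit:
{"fn": "play_rows", "kwargs": {"moves": [[-0.6,1.0,0,0,0,0,10],[-1.8,2.0,0,0,0,0,10],[-3.0,3.0,0,0,0,0,10],[-4.2,3.29,0,0,0,0,10],[-5.4,3.29,0,0,0,0,10],[-6.6,3.29,0,0,0,-0.01,10],[-7.6,3.29,0,0,0,-0.01,10],[-8.34,3.29,0,0,0,-0.01,10]]}}

```text
t: 3.75
eef_pos: [0.3654, 0.0567, 0.1484]
orientation: [0.0, -0.636, 0.772, -0.001]
ft_force: [0.6, -0.8, -0.9]
width: 0.181
```

```bash
python3 - <<'E'
from h import *
im=manip.grab_frame("top"); save("t3",im,4,(180,100,310,250))
im=manip.grab_frame("scene"); save("s3",im,4,(200,100,350,220))
goal(L(-.255,0,.0855),-11.18)
E
```

```text
t 3.85 pos [0.3665 0.0587 0.1485] f [ 0.01  0.1  -1.24] w 15.0 | move [ 0.119 -0.002  1.574] [-0.0026  0.0003  0.0067]
```

View pics/t3.png

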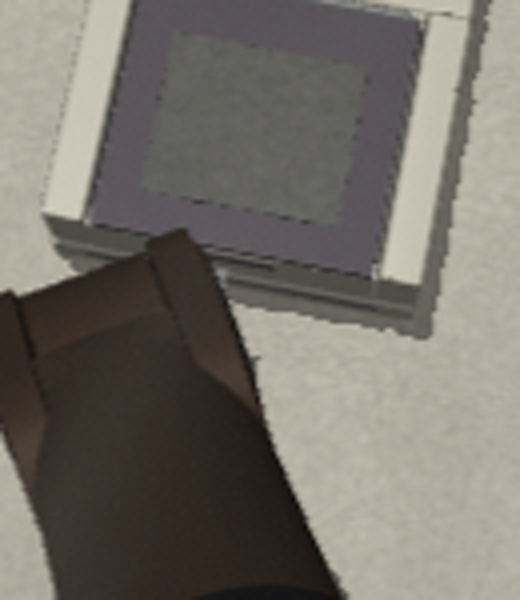

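View pics/s3.png

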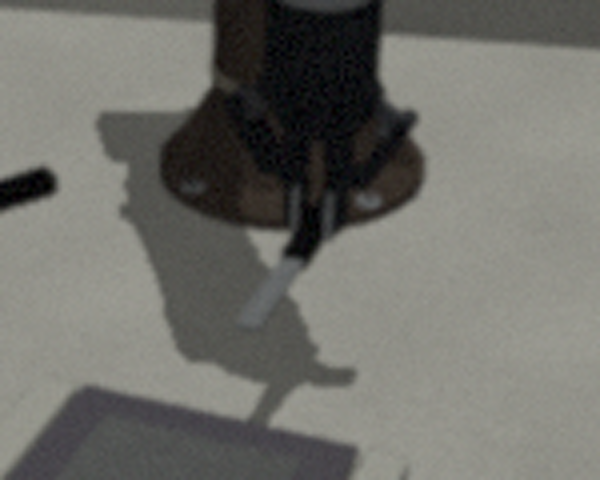

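```bash
python3 - <<'E'
from h import *
s=manip.observe();T=toolR();p=s["eef_pos"]
tip=p+T.apply([0,-.14,.0068]); print("tip pred",tip, "blade dir",T.apply([0,-1,0]))
for n,o in(("scene",(250,323)),("top",(218,270))):
    print(n,proj(manip.camera_model(n),tip))
c=manip.camera_model("scene")
for dz in(-.01,-.005,0,.005): print(dz,proj(c,tip+[0,0,dz]))
c=manip.camera_model("wrist"); im=manip.grab_frame("wrist"); save("w3",im); print(proj(c,tip))
E
```

```text
tip pred [0.50401    0.03245873 0.14202717] blade dir [ 0.98229681 -0.18731378  0.00255311]
scene [[260.38614837 181.73049141]]
top [[232.47253354 165.9767282 ]]
-0.01 [[260.33760269 185.09588033]]
-0.005 [[260.36181063 183.41774538]]
0 [[260.38614837 181.73049141]]
0.005 [[260.41061694 180.03404608]]
[[256.4458527  -58.79860683]]
```

View pics/w3.png

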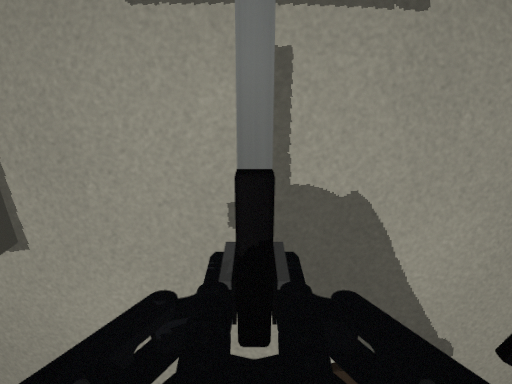

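Emit:
{"fn": "play_rows", "kwargs": {"moves": [[0.12,0,0.8,0,0,0.007,10],[0.12,0,1.55,0,0,0.007,10],[0.12,0,1.55,0,0,0.007,10],[0.12,0,1.55,0,0,0.007,10],[0.12,0,1.55,0,0,0.007,10]]}}

```text
t: 4.4
eef_pos: [0.3652, 0.051, 0.0871]
orientation: [0.0, -0.634, 0.774, -0.001]
ft_force: [-0.2, 0.3, -0.5]
width: 0.179
```

```bash
python3 - <<'E'
from h import *
s=manip.observe();T=toolR();p=s["eef_pos"]
im=manip.grab_frame("scene"); save("s4",im,5,(200,130,310,220))
c=manip.camera_model("scene")
tip=p+T.apply([0,-.14,.0068]); print(tip,T.apply([0,-1,0]),proj(c,tip),(proj(c,tip)-[200,130])*5)
goal(L(-.047-.14,0,.0855),-11.18)
E
```

```text
[0.50251309 0.02339108 0.08057102] [ 0.98042795 -0.19686631  0.00216564] [[256.72228944 201.1650481 ]] [[283.61144722 355.8252405 ]]
t 4.45 pos [0.3655 0.0511 0.0872] f [-0.52  0.03 -0.59] w 15.6 | move [-0.076 -1.693  0.049] [-0.003  -0.0008 -0.0029]
```

View pics/s4.png

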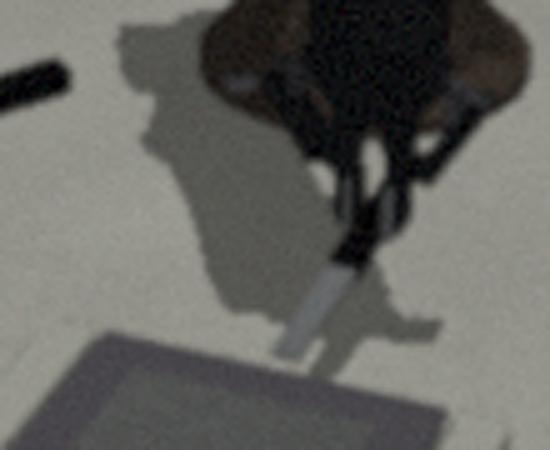

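Tip at (288,355) in the crop, 1 px from where I predict it (z about 80 mm). Sliding it into the notch.

Emit:
{"fn": "play_rows", "kwargs": {"moves": [[-0.08,-0.2,0.04,0,0,0,10],[-0.08,-0.4,0.04,0,0,0,10],[-0.08,-0.6,0.04,0,0,0,10],[-0.08,-0.8,0.04,0,0,0,10],[-0.08,-1.0,0.04,0,0,0,10],[-0.08,-1.25,0.04,0,0,0,10],[-0.08,-1.5,0.04,0,0,0,10],[-0.08,-1.7,0.04,0,0,0,10]]}}

```text
t: 5.25
eef_pos: [0.4339, 0.0407, 0.0858]
orientation: [0.001, -0.634, 0.774, -0.001]
ft_force: [-0.0, 0.2, -0.3]
width: 0.178
```

```bash
python3 - <<'E'
from h import *
im=manip.grab_frame("scene"); save("s5",im,5,(200,130,310,230))
im=manip.grab_frame("wrist"); save("w5",im)
s=manip.observe();T=toolR();p=s["eef_pos"]
tip=p+T.apply([0,-.14,.0068]); print(tip)
a=LD[2]; d=tip-[LD[0],LD[1],0]; print("tip in loader",d[0]*np.cos(a)+d[1]*np.sin(a),-d[0]*np.sin(a)+d[1]*np.cos(a))
goal(p,-11.18)
E
```

```text
[0.57145654 0.01300358 0.07957148]
tip in loader -0.045319257990865086 -0.00032743769855349963
t 5.35 pos [0.4342 0.0407 0.0858] f [ 0.81  0.06 -0.66] w 15.8 | move [0. 0. 0.] [-0.0038 -0.0005 -0.0037]
```

View pics/s5.png

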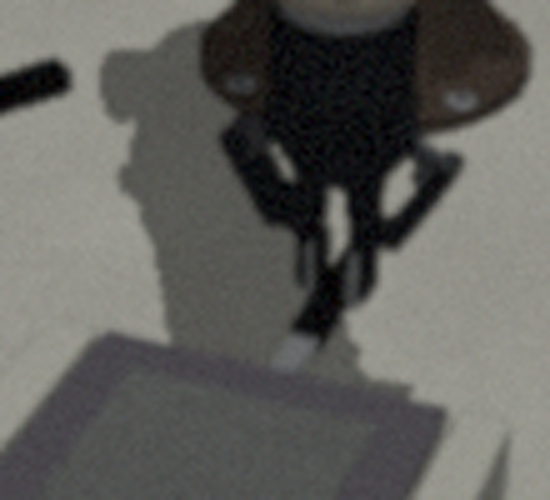

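View pics/w5.png

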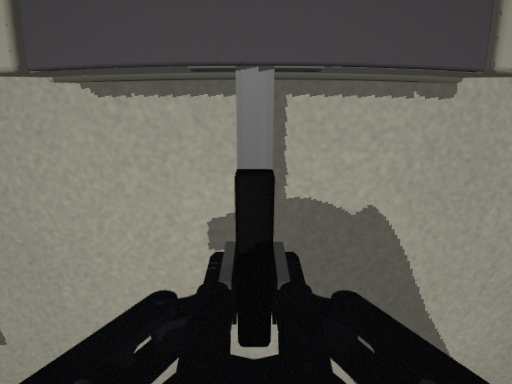

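Blade is in the notch, centred (columns 237–273 in 188–322), no contact force. Levering up along an arc around the hinge.

Emit:
{"fn": "play_rows", "kwargs": {"moves": [[0,-0.01,-0.38,0,0,0,10],[0,-0.05,-0.67,0,0,0,10],[0,-0.11,-0.95,0,0,0,10],[0,-0.2,-1.22,0,0,0,10],[0,-0.31,-1.48,0,0,0,10],[0,-0.44,-1.74,0,0,0,10],[0,-0.59,-1.98,0,0,0,10],[0,-0.77,-2.21,0,0,0,10]], "force": 100}}

```text
t: 6.15
eef_pos: [0.4638, 0.0347, 0.1748]
orientation: [0.001, -0.634, 0.774, -0.001]
ft_force: [-0.3, 1.0, -1.5]
width: 0.175
```

```bash
python3 - <<'E'
from h import *
im=manip.grab_frame("scene"); save("s6",im,4,(140,90,310,230))
im=manip.grab_frame("wrist"); save("w6",im)
print(L(-.0454-.14+.0306,0,.0858+.0882)); goal(L(-.0454-.14+.0306,0,.0858+.0882),-11.18)
E
```

```text
[0.46411767 0.03455598 0.174     ]
t 6.25 pos [0.4656 0.0346 0.1755] f [-0.06 -0.17 -1.63] w 15.1 | move [0.009 0.037 0.037] [-0.0061  0.0003 -0.0041]
```

View pics/s6.png

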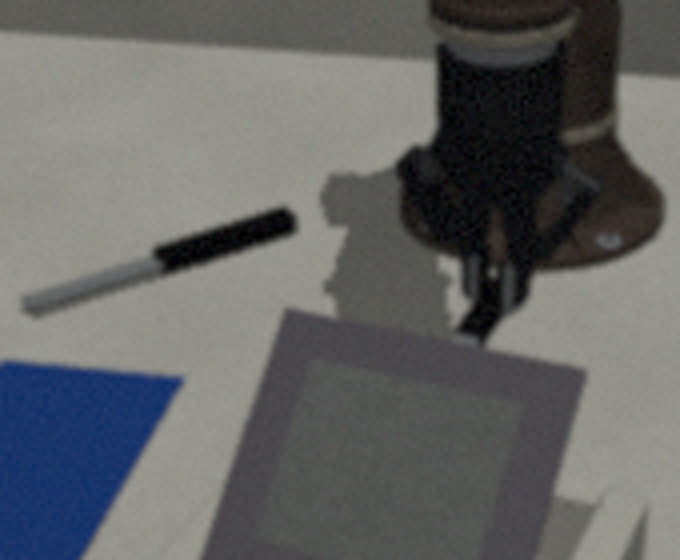

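View pics/w6.png

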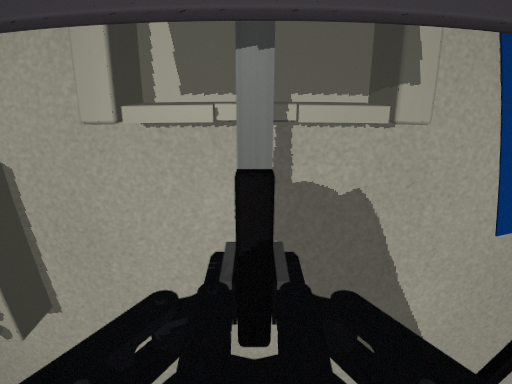

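Cover is up about 40°, resting on the blade. Continuing the arc.

Emit:
{"fn": "play_rows", "kwargs": {"moves": [[0.01,-0.16,-0.18,0,0,0,10],[0.01,-0.37,-0.37,0,0,0,10],[0.01,-0.6,-0.54,0,0,0,10],[0.01,-0.84,-0.7,0,0,0,10],[0.01,-1.09,-0.83,0,0,0,10],[0.01,-1.35,-0.94,0,0,0,10],[0.01,-1.63,-1.02,0,0,0,10],[0.01,-1.91,-1.09,0,0,0,10]]}}

```text
t: 7.05
eef_pos: [0.5412, 0.019, 0.2197]
orientation: [0.002, -0.633, 0.774, -0.002]
ft_force: [-0.4, 0.3, -0.5]
width: 0.172
```

```bash
python3 - <<'E'
from h import *
im=manip.grab_frame("scene"); save("s7",im,3,(140,70,330,270))
goal(L(-.0454-.14+.1083,0,.0858+.133),-11.18)
E
```

```text
t 7.1 pos [0.5431 0.0185 0.2202] f [ 2.57  0.01 -0.02] w 14.9 | move [-0.011  0.073  0.034] [-0.0082  0.0007 -0.0049]
```

View pics/s7.png

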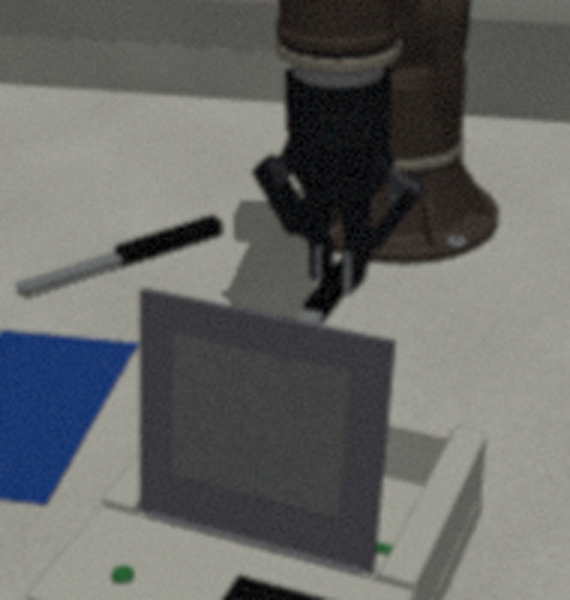

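Cover nearly upright (about 80°). Pushing on past the balance point.

Emit:
{"fn": "play_rows", "kwargs": {"moves": [[0,-0.21,0,0,0,0,10],[0,-0.5,-0.02,0,0,0,10],[0,-0.78,-0.02,0,0,0,10],[0,-1.06,0.03,0,0,0,10],[0,-1.34,0.1,0,0,0,10],[0,-1.62,0.18,0,0,0,10],[0,-1.88,0.28,0,0,0,10],[0,-2.1,0.4,0,0,0,10]]}}

```text
t: 7.9
eef_pos: [0.6264, 0.0016, 0.2043]
orientation: [0.003, -0.633, 0.774, -0.003]
ft_force: [0.1, -0.3, -0.7]
width: 0.172
```

```bash
python3 - <<'E'
from h import *
im=manip.grab_frame("scene"); save("s8",im,3,(140,70,330,270))
im=manip.grab_frame("wrist"); save("w8",im)
goal([.427,-.299,.22],-11.8)
E
```

```text
t 8.0 pos [0.6261 0.0014 0.2036] f [-0.05 -0.17 -0.41] w 14.8 | move [ 8.35   3.38  -0.435] [-0.0071  0.0003  0.0055]
```

View pics/s8.png

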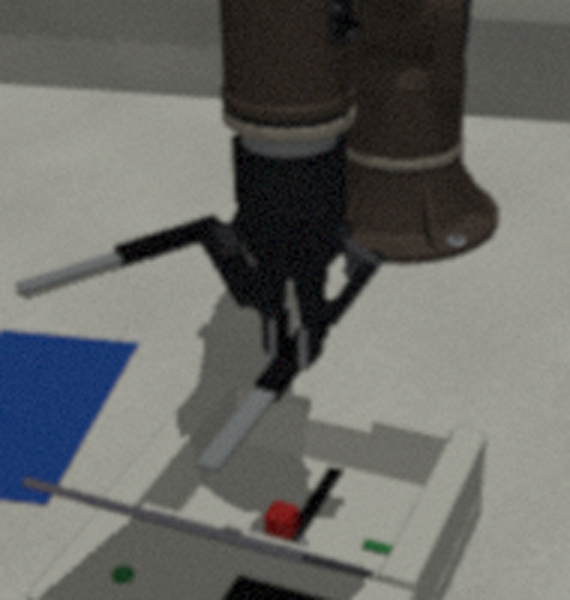

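View pics/w8.png

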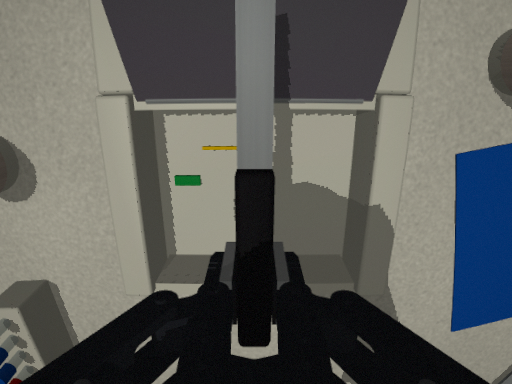

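Cover is fully open (lying back in both views); the yellow pointer (row 148) and green mark (188,180) are visible. Bringing the blade back; retreating first.

Emit:
{"fn": "play_rows", "kwargs": {"moves": [[0,1.0,-0.2,0,0,0,10],[0,2.0,-0.4,0,0,0,10],[0.6,3.0,-0.4,0,0,0,10],[1.8,3.4,-0.4,0,0,0,10],[3.0,3.4,-0.4,0,0,0,10],[4.2,3.4,-0.4,0,0,0,10],[5.4,3.4,-0.4,0,0,0,10],[6.6,3.4,-0.4,0,0,0,10]]}}

```text
t: 8.8
eef_pos: [0.4393, -0.2318, 0.2191]
orientation: [0.003, -0.633, 0.774, -0.003]
ft_force: [0.8, 0.3, -0.6]
width: 0.177
```

```bash
python3 - <<'E'
from h import *
goal([.427,-.299,.10],-11.8)
c=manip.camera_model("top"); im=manip.grab_frame("top"); save("t9",im,1)
for l in("bottle_a","cover"):
  for d in manip.cut_out("top",l)[:3]:
    b=d["box"]; print(l,d["p"],b, unproj(c,b[0]*512,(b[1]+b[3]/2)*384-4,0.))
E
```

```text
t 8.8 pos [ 0.4393 -0.2318  0.2191] f [ 0.82  0.31 -0.63] w 15.1 | move [ 1.709 -0.008  2.977] [-0.0079  0.0002  0.006 ]
bottle_a 0.86 [0.6953, 0.2745, 0.0641, 0.1109] [ 0.66291721 -0.30828208  0.        ]
bottle_a 0.71 [0.2634, 0.266, 0.0689, 0.1122] [0.67440865 0.3110891  0.        ]
bottle_a 0.19 [0.5061, 0.1658, 0.1602, 0.2185] [ 0.72638547 -0.03754749  0.        ]
cover 0.98 [0.5067, 0.1698, 0.1643, 0.2255] [ 0.71779546 -0.03834231  0.        ]
```

View pics/t9.png

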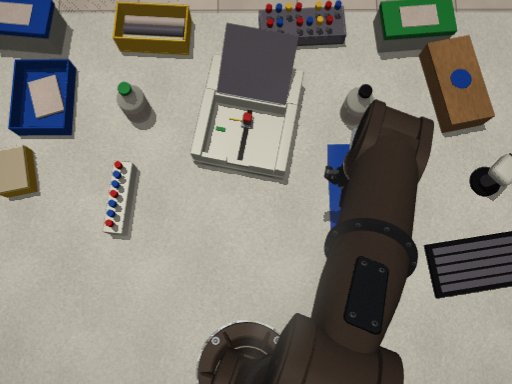

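Emit:
{"fn": "play_rows", "kwargs": {"moves": [[1.0,0,0.3,0,0,0.006,10],[1.71,0,1.2,0,0,0.006,10],[1.71,0,2.2,0,0,0.006,10],[1.71,0,3.2,0,0,0.006,10],[1.71,0,4.0,0,0,0.006,10],[1.71,0,4.4,0,0,0.006,10],[1.71,0,4.55,0,0,0.006,10],[1.71,0,4.55,0,0,0.006,10]]}}

```text
t: 9.75
eef_pos: [0.4261, -0.2998, 0.0365]
orientation: [0.002, -0.628, 0.778, -0.002]
ft_force: [1.0, -0.8, -0.7]
width: 0.175
```

```bash
python3 - <<'E'
from h import *
goal([.427,-.299,.0185],-11.8)
im=manip.grab_frame("wrist"); save("w10",im)
im=manip.grab_frame("scene"); save("s10",im,4,(80,120,230,260))
E
```

```text
t 9.75 pos [ 0.4261 -0.2998  0.0365] f [ 1.02 -0.78 -0.68] w 14.9 | move [-0.024 -0.016  0.45 ] [-0.0061  0.0001 -0.0058]
```

View pics/w10.png

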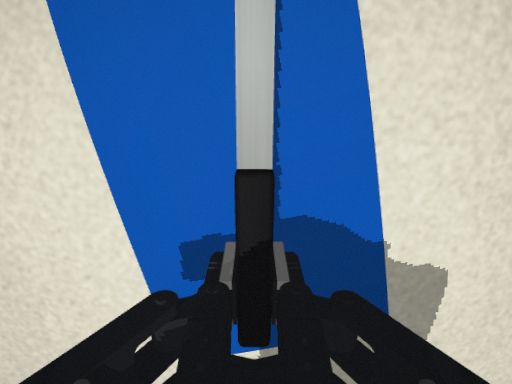

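View pics/s10.png

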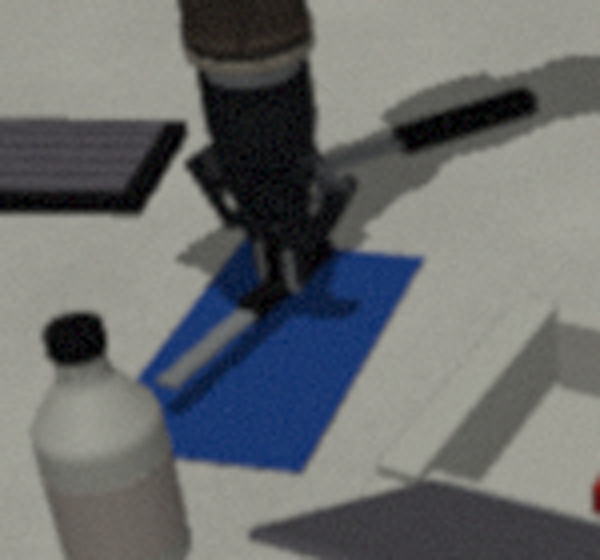

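Emit:
{"fn": "play_rows", "kwargs": {"moves": [[-0.02,0,0.2,0,0,0,10],[-0.02,0,0.35,0,0,0,10],[-0.02,0,0.43,0,0,0,10],[-0.02,0,0.46,0,0,0,10],[-0.02,0,0.46,0,0,0,10]]}}

```text
t: 10.35
eef_pos: [0.4269, -0.3, 0.0192]
orientation: [0.002, -0.628, 0.778, -0.003]
ft_force: [0.1, 0.1, -0.6]
width: 0.177
```

```bash
python3 - <<'E'
from h import *
goal([.427,-.299,.0165],-11.8)
E
```

```text
t 10.35 pos [ 0.4269 -0.3     0.0192] f [ 0.06  0.06 -0.57] w 15.1 | move [-0.025  0.004  0.068] [-0.0082 -0.0009 -0.0064]
```

No contact yet at 19 mm; a touch lower, then open.

Emit:
{"fn": "play_rows", "kwargs": {"moves": [[-0.02,0,0.04,0,0,0,10],[-0.02,0,0.06,0,0,0,10],[-0.02,0,0.06,0,0,0,10],[-0.02,0,0.06,0,0,0,25],[-0.02,0,0.06,0,0,0,40],[-0.02,0,0.06,0,0,0,50],[-0.02,0,0.06,0,0,0,50]]}}

```text
t: 11.05
eef_pos: [0.4271, -0.2992, 0.0167]
orientation: [0.002, -0.628, 0.778, -0.003]
ft_force: [-0.1, -1.0, -0.3]
width: 0.588
```

Emit:
{"fn": "play_rows", "kwargs": {"moves": [[0,0,-0.3,0,0,0,50],[0,0,-1.2,0,0,0,50],[0,0,-2.2,0,0,0,50],[0,0,-3.2,0,0,0,50],[0,0,-4.2,0,0,0,50],[0,0,-4.2,0,0,0,50]]}}

```text
t: 11.65
eef_pos: [0.4283, -0.3004, 0.1907]
orientation: [0.004, -0.628, 0.778, -0.008]
ft_force: [0.0, -0.6, -0.2]
width: 0.588
```

```bash
python3 - <<'E'
from h import *
c=manip.camera_model("wrist");im=manip.grab_frame("wrist"); save("w11",im)
for d in manip.cut_out("wrist","blade")[:3]:
    v,u=np.nonzero(d["pixels"]); P=unproj(c,u,v,.013)[:,:2]
    dd=np.linalg.svd(P-P.mean(0),full_matrices=False)[2][0]; dd*=np.sign(dd[0]); s=(P-P.mean(0))@dd
    print(d["p"],len(u),np.degrees(np.arctan2(dd[1],dd[0])),P.mean(0)+dd*s.min(),P.mean(0)+dd*s.max())
for z in(.25,): goal(L(0,0,z),-11.18)
E
```

```text
0.61 3274 -12.572155103773103 [ 0.37735269 -0.28668191] [ 0.56347104 -0.32818933]
0.25 33035 3.5158693564647288 [ 0.34180169 -0.30753228] [ 0.60053307 -0.29163566]
t 11.75 pos [ 0.4262 -0.299   0.1862] f [-0.62 -0.03 -0.74] w 50.2 | move [-8.416 -3.055 -1.575] [-0.0108 -0.0017 -0.0172]
```

View pics/w11.png

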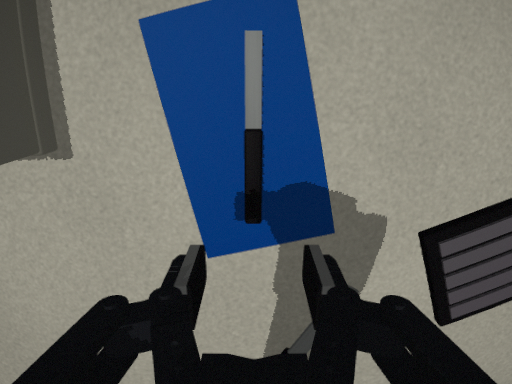

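Blade lies flat on the mat again (column 254, rows 30–222), well inside its edges. Moving over the well.

Emit:
{"fn": "play_rows", "kwargs": {"moves": [[-1.0,-0.2,-0.6,0,0,-0.017,60],[-2.2,-0.5,-0.9,0,0,-0.017,60],[-3.4,-0.9,-0.9,0,0,-0.017,60],[-4.5,-1.3,-0.9,0,0,-0.017,60],[-5.6,-1.7,-0.9,0,0,-0.017,60],[-6.7,-2.1,-0.9,0,0,-0.017,60],[-7.7,-2.45,-0.9,0,0,-0.017,60],[-8.42,-2.55,-0.9,0,0,-0.017,60]]}}

```text
t: 12.55
eef_pos: [0.5971, 0.0122, 0.221]
orientation: [0.002, -0.636, 0.772, -0.004]
ft_force: [-0.3, -1.1, 0.2]
width: 0.703
```

Emit:
{"fn": "play_rows", "kwargs": {"moves": [[0,0,0,0,0,0,60],[0,0,0,0,0,0,60]]}}

```text
t: 12.75
eef_pos: [0.5962, 0.0131, 0.2192]
orientation: [0.001, -0.637, 0.771, -0.003]
ft_force: [0.2, -0.6, -0.5]
width: 0.702
```

```bash
python3 - <<'E'
from h import *
c=manip.camera_model("wrist");im=manip.grab_frame("wrist"); save("w12",im,1.5); np.savez("w12.npz",im=im,**c)
a=LD[2]
def inv(P): d=P[...,:2]-LD[:2]; return np.stack([d[...,0]*np.cos(a)+d[...,1]*np.sin(a),-d[...,0]*np.sin(a)+d[...,1]*np.cos(a)],-1)
hsv=cv2.cvtColor(im,cv2.COLOR_RGB2HSV)
for n,lo,hi,z in(("yellow",(20,120,80),(35,255,255),.0345),("green",(50,120,50),(80,255,255),.033),("red",(0,150,60),(8,255,255),.076)):
    m=cv2.inRange(hsv,lo,hi); k,lab,st,ce=cv2.connectedComponentsWithStats(m)
    for i in range(1,k):
        if st[i,4]>60:
            v,u=np.nonzero(lab==i); Q=inv(unproj(c,u,v,z)); print(n,st[i],Q.mean(0).round(4),np.percentile(Q,[1,99],axis=0).round(4).tolist())
for l in("knob","pointer","mark"):
    for d in manip.cut_out("wrist",l)[:2]:
        v,u=np.nonzero(d["pixels"]); print(l,round(d["p"],2),len(u),u.mean(),v.mean(), inv(unproj(c,u,v,{"knob":.076,"pointer":.0355,"mark":.033}[l])).mean(0))
goal(L(.04,0,.12),-11.18)
E
```

```text
yellow [209 110  36   4 132] [0.0409 0.0325] [[0.0393, 0.0156], [0.0423, 0.0502]]
green [181 140  26  10 251] [0.0076 0.0679] [[0.0029, 0.0553], [0.0123, 0.0806]]
red [249 102  25  26 620] [ 0.0413 -0.0002] [[0.0306, -0.0106], [0.0518, 0.01]]
red [  2 360  13  11  96] [-0.2686  0.3255] [[-0.2774, 0.3167], [-0.2592, 0.3341]]
knob 0.9 1126 257.0746003552398 111.32415630550622 [0.04389509 0.00309414]
knob 0.63 73388 261.09749550335204 121.91986428298904 [ 0.03150264 -0.00063362]
pointer 0.8 1101 257.91099000908264 111.72933696639419 [0.04064128 0.00183271]
mark 0.83 232 192.77155172413794 144.76724137931035 [0.00732058 0.06843381]
mark 0.47 73405 260.912812478714 122.055118861113 [ 0.0263856  -0.00147255]
t 12.95 pos [0.5965 0.0104 0.2207] f [ 0.54 -0.08 -0.89] w 59.9 | move [ 0.044 -1.486  2.529] [-0.0076 -0.0023  0.    ]
```

View pics/w12.png

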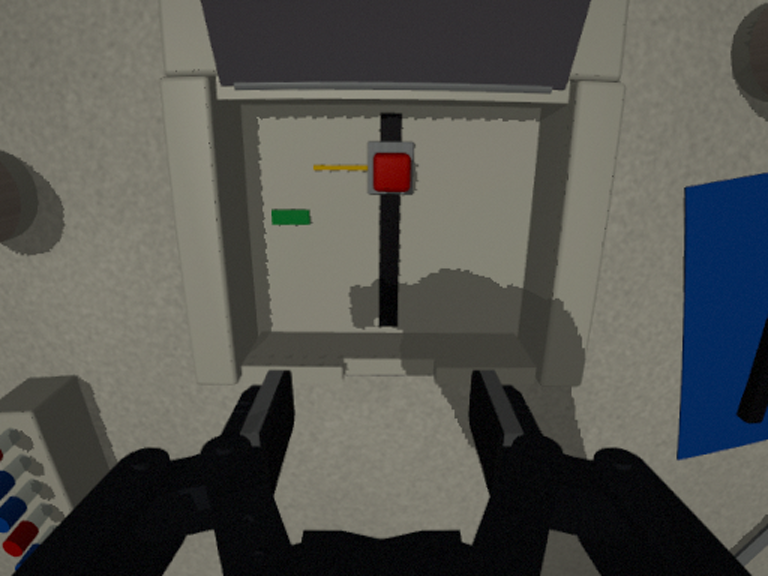

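Wrist view: pointer at loader x 40.8 mm, knob at (41, 0) mm as it should be, mark centre at x 7.5 mm, so the travel is about 33 mm. Going to the knob.

Emit:
{"fn": "play_rows", "kwargs": {"moves": [[0.04,-0.8,0.3,0,0,0,50],[0.04,-1.49,1.2,0,0,0,50],[0.04,-1.5,2.2,0,0,0,48],[0.04,-1.5,2.5,0,0,0,48],[0.04,-1.5,2.5,0,0,0,48]]}}

```text
t: 13.45
eef_pos: [0.6539, -0.0041, 0.1195]
orientation: [-0.0, -0.634, 0.773, -0.002]
ft_force: [0.4, 0.8, -0.0]
width: 0.56
```

```bash
python3 - <<'E'
from h import *
c=manip.camera_model("wrist");im=manip.grab_frame("wrist"); save("w13",im)
goal(L(.0405,0,.065),-11.18)
E
```

```text
t 13.5 pos [ 0.6552 -0.0037  0.1216] f [0.26 0.75 0.51] w 47.9 | move [-1.500e-02 -1.000e-03  1.414e+00] [-0.0066 -0.0026 -0.0007]
```

View pics/w13.png

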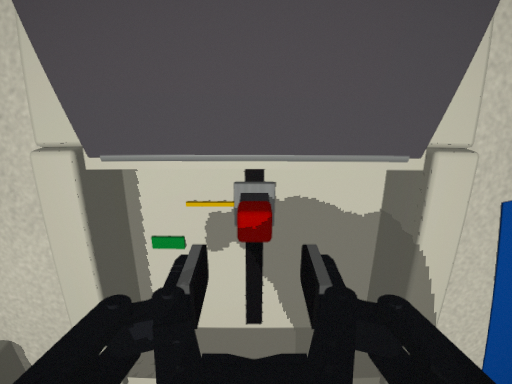

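The knob (254,220) lies midway between the fingers, aligned. Going down and closing.

Emit:
{"fn": "play_rows", "kwargs": {"moves": [[-0.01,0,0.7,0,0,0,48],[-0.01,0,1.2,0,0,0,46],[-0.01,0,1.42,0,0,0,46],[-0.01,0,1.42,0,0,0,46],[-0.01,0,1.42,0,0,0,12],[-0.01,0,1.42,0,0,0,12],[-0.01,0,1.42,0,0,0,12],[-0.01,0,1.42,0,0,0,12]], "force": 80}}

```text
t: 14.3
eef_pos: [0.6565, -0.0048, 0.0671]
orientation: [0.002, -0.634, 0.773, -0.005]
ft_force: [-3.3, -3.7, 8.1]
width: 0.24
```

```bash
python3 - <<'E'
from h import *
c=manip.camera_model("wrist");im=manip.grab_frame("wrist"); save("w14",im)
goal(L(.0405-.0332,0,.065),-11.18)
E
```

```text
t 14.35 pos [ 0.6565 -0.0047  0.0671] f [-3.69 -3.23  7.57] w 20.6 | move [-0.03   0.857  0.045] [-0.0092 -0.0032 -0.0019]
```

View pics/w14.png

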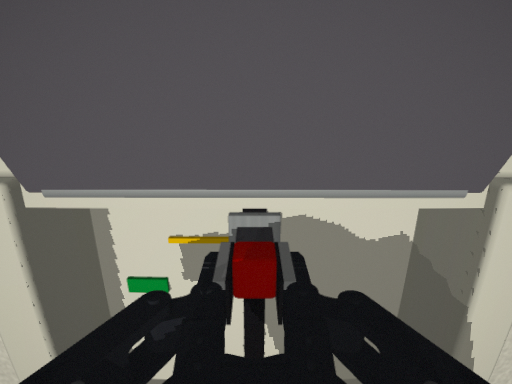

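Knob gripped. Pulling towards the front in steps.

Emit:
{"fn": "play_rows", "kwargs": {"moves": [[0,0.15,0,0,0,0,12],[0,0.3,0,0,0,0,12],[0,0.45,0,0,0,0,12],[0,0.6,0,0,0,0,12],[0,0.72,0,0,0,0,12],[0,0.72,0,0,0,0,12],[0,0.72,0,0,0,0,12]]}}

```text
t: 15.05
eef_pos: [0.6289, 0.0007, 0.0673]
orientation: [0.002, -0.634, 0.773, -0.005]
ft_force: [5.5, -1.9, -8.2]
width: 0.234
```

```bash
cat > pm.py <<'E'
from h import *
import sys
c=manip.camera_model("wrist");im=manip.grab_frame("wrist"); save(sys.argv[1],im)
a=LD[2]
def inv(P): d=P[...,:2]-LD[:2]; return np.stack([d[...,0]*np.cos(a)+d[...,1]*np.sin(a),-d[...,0]*np.sin(a)+d[...,1]*np.cos(a)],-1)
hsv=cv2.cvtColor(im,cv2.COLOR_RGB2HSV)
for n,lo,hi,z in(("yellow",(20,120,80),(35,255,255),.0355),("green",(50,120,40),(80,255,255),.033)):
    m=cv2.inRange(hsv,lo,hi); k,lab,st,ce=cv2.connectedComponentsWithStats(m)
    for i in range(1,k):
        if st[i,4]>60:
            v,u=np.nonzero(lab==i); Q=inv(unproj(c,u,v,z)); print(n,st[i],Q.mean(0).round(4),np.percentile(Q,[1,99],axis=0).round(4).tolist())
s=manip.observe(); print("tcp L",inv(s["eef_pos"]).round(4)); goal(s["eef_pos"],-11.18)
E
python3 pm.py w15
```

```text
yellow [168 236  61   7 386] [0.014  0.0335] [[0.0121, 0.0154], [0.016, 0.0499]]
green [120 238  45  16 675] [0.0083 0.0671] [[0.0031, 0.0544], [0.0134, 0.0802]]
tcp L [ 0.0135 -0.0012]
t 15.1 pos [0.629  0.0008 0.0673] f [ 4.89 -1.69 -8.81] w 20.1 | move [0. 0. 0.] [-0.011 -0.003 -0.002]
```

View pics/w15.png

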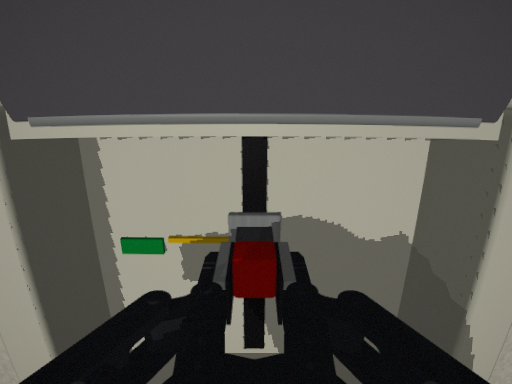

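Emit:
{"fn": "play_rows", "kwargs": {"moves": [[0,0.07,0,0,0,0,12],[0,0.15,0,0,0,0,12],[0,0.15,0,0,0,0,12],[0,0.15,0,0,0,0,12]]}}

```text
t: 15.5
eef_pos: [0.6235, 0.0019, 0.0673]
orientation: [0.003, -0.634, 0.773, -0.006]
ft_force: [5.7, -1.7, -11.5]
width: 0.239
```

```bash
python3 pm.py w16; python3 - <<'E'
import cv2
im=cv2.imread("pics/w16.png"); cv2.imwrite("pics/w16z.png",cv2.resize(im[200:270,100:260],None,fx=5,fy=5,interpolation=cv2.INTER_NEAREST))
E
```

```text
yellow [168 236  61   7 365] [0.0084 0.0333] [[0.0067, 0.0156], [0.0106, 0.05]]
green [119 230  45  16 691] [0.0083 0.0673] [[0.0031, 0.0543], [0.0132, 0.0803]]
tcp L [ 0.008  -0.0012]
t 15.55 pos [0.6236 0.0018 0.0673] f [  6.32  -1.62 -11.68] w 20.3 | move [0. 0. 0.] [-0.0123 -0.0028 -0.0021]
```

View pics/w16z.png

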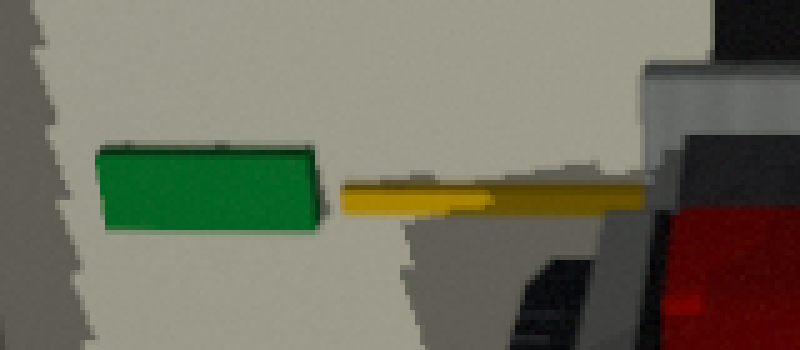

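```bash
python3 - <<'E'
from h import *
c=manip.camera_model("wrist"); a=LD[2]
def inv(P): d=P[...,:2]-LD[:2]; return (d[...,0]*np.cos(a)+d[...,1]*np.sin(a)).round(4)
k=lambda u,v:(100+u/5-.5,200+v/5-.5)
print("mark front/rear top edges",inv(unproj(c,*k(312,230),.033)),inv(unproj(c,*k(312,153),.033)))
for z in(.034,.035,.0355): print(z,inv(unproj(c,*k(345,214),z)),inv(unproj(c,*k(345,188),z)))
im=manip.grab_frame("top"); save("t17",im,4,(180,10,320,190))
im=manip.grab_frame("scene"); save("s17",im,1.5)
E
```

```text
mark front/rear top edges 0.003 0.0132
0.034 0.0057 0.0092
0.035 0.0063 0.0097
0.0355 0.0065 0.0099
```

View pics/t17.png

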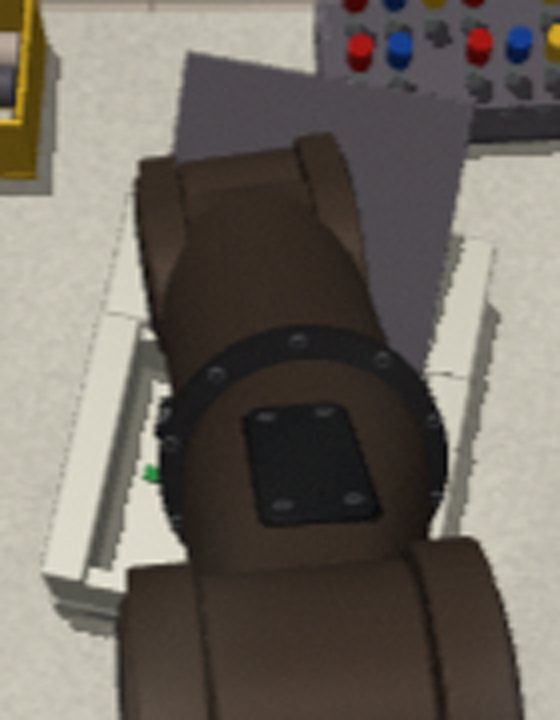

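View pics/s17.png

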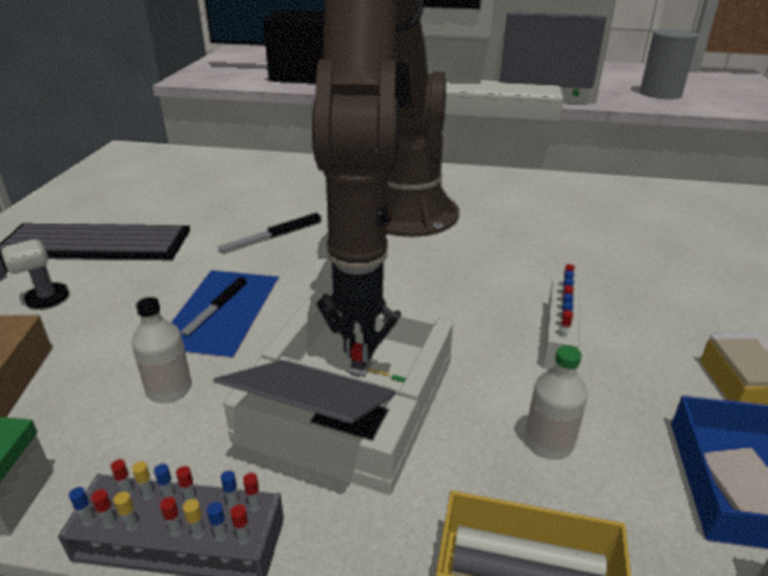

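Pointer and mark centre agree within about 0.5 mm (mark 8.1 mm, pointer 7.4–8.2 mm depending on its assumed height). The scene view shows the cover open, the blade on the mat, and the bottles and rack standing. Handing in while holding.

```bash
python3 pm.py w18; python3 - <<'E'
from bench import manip
print(manip.finish_job())
E
```

```text
yellow [168 236  61   7 367] [0.0086 0.0334] [[0.0068, 0.0156], [0.0107, 0.05]]
green [119 230  45  16 691] [0.0084 0.0673] [[0.0032, 0.0543], [0.0133, 0.0803]]
tcp L [ 0.008  -0.0011]
t 15.7 pos [0.6237 0.0019 0.0673] f [  6.41  -0.89 -10.74] w 20.4 | move [0. 0. 0.] [-0.0123 -0.0028 -0.002 ]
the job is handed in; nothing more can be done
None
```

The cover is fully open, the blade is back on the blue mat, and the pusher is held with its pointer on the green mark. I handed the job in at t ≈ 15.7 s with the gripper still holding the knob at about 80 N.

- **Cover:** I slid the blade into the notch without any contact force and levered the cover up around its hinge. It fell open past the balance point and was still open in the last scene picture.
- **Blade:** It lies flat and fully inside the mat, released, within about 2 mm of where it started.
- **Pusher:** I pulled the knob about 33.5 mm towards the front, against 33.2 mm measured beforehand. In the last wrist picture the pointer is within about 0.5 mm of the mark's centre. The reading varies with the pointer's exact height, which is given only roughly, and nothing had drifted just before I handed in.
- **Bystanders:** Both bottles and the tube rack stand as before in the last scene picture.

**Last readings:** the wrist showed a steady vertical force of about 11 N while gripping the knob, well under the limits. The gripper read 15 mm on the 18 mm blade handle and 20 mm on the 22 mm knob. It appears to read about 2–3 mm low, and neither grip slipped. The top camera could not confirm the pointer because the arm was in the way.

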